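Pin the blank and press the drill cover home

ROBOT

A 7-joint arm with a two-finger parallel gripper is mounted at the origin on a cart in front of the work surface, level with it; the furniture and walls round the work are solid. World frame = base frame: x ahead of the robot, y to its left, z up, the work surface at z = 0. Lengths are in m, angles in rad, forces in N, time in s.
With the tool pointing down it reaches from about 0.425 to 0.925 m from the base axis. Payload 6.8 kg.
Tool frame: the origin (TCP) lies at the very end of the fingers, on their centre line; the grasp point (between the pads) lies 19 mm behind it (r.grip_point_offset is the distance from the TCP to the grasp point, in m); z points along the fingers, y is the line along which they close (so a half turn about z gives the same grasp; the last joint's range is limited). The gripper opens to 85 mm and grips with 20 to 120 N. Pads are 22 mm wide; open, the fingers measure 114 mm over their backs; the gripper's body (76 mm by 85 mm) begins 54 mm behind the grasp point. The pads swing forward as they close: fully open they stand 13 mm farther back than shut.
Start: joints at [-1.42, 0.477, 0.022, 1.555, -0.011, 1.109, -0.083], TCP at [0.173, 0.653, 0.231] pointing down, gripper open.
Joint ranges: [-2.96, 2.96], [-0.34, 2.1], [-1.41, 1.46], [0.24, 2.44], [-1.37, 4.51], [0.17, 1.92], [-2.96, 2.96]. Speed limits (rad/s): [2.39, 2.39, 3.14, 3.14, 3.14, 3.14, 3.14].

INTERFACE

Orientations are given as a rotation vector (axis times angle).
In Python, from bench import status, eyes, r gives the robot as it stands.
- The arm moves only by the shell command python3 -m crank 'ROWS' [OPENING] [FORCE]. ROWS is JSON, a list of rows, each a list of 6 numbers: the shift along the tool's x, y, z normalised to -1 to 1, where 1 is 0.02 m, then the turn, a rotation vector about the tool's x, y, z normalised to -1 to 1, where 1 is 45 degrees. A call has 1 to 12 rows; each row shifts and turns the commanded pose from where the row before left it, along the tool's axes as they then stand; what a row does not reach is not made up. A row lasts 1/10 s, in which the tool goes at most 50 mm and 8.59 degrees, less where a joint would pass 70% of its speed; a pose out of reach is approached as far as the arm can. A call with a number of a shift or a turn outside -1 to 1 is refused whole. A call with a gripper value outside its range is refused whole. OPENING is the opening, from 0 (shut) to 1 (fully open), set as the call begins (- or left out, the last holds). The fingers move at their own pace and stop on an object; FORCE is the grip in N (left out, the last holds). Time passes only in rows, so rows that do not move let the fingers close. It gives the time, the measured TCP pose, the force, the opening and the grip force at its end, in the units of the state.
- status.get_obs(): the state, without advancing time (a new reading comes with each control period).
- eyes.grab_frame(name): name is "scene" or "top" or "wrist"; returns a dict with "image" (384x512x3 uint8, red, green, blue), "depth" (384x512 float32, m along the optical axis (not along the pixel's ray), 0 where there is no reading), "fovy" (degrees; the focal length in pixels is half the picture's height over the tangent of half this angle, whatever the lens; pixels are square), "cx", "cy" (the principal point, pixels), "world_to_cam" (4x4, takes a point from world to camera coordinates). Camera axes: x right, y up, looking along -z (the intrinsics and any distortion apply to the point x, -y, -z); pixel columns grow to the right and rows downward; lengths in m; the calibration is good to about 2 mm. A picture is of the moment at which its call begins.
- r.hand_in(): hands the job in; it is judged then, once.
The state is a dict: "clock": time; "joints": joint angles; "qvel": joint speeds; "tau": joint torques, N m; "tcp_pos": TCP position; "orientation": TCP orientation; "contact_force": force on the tool from outside, world axes, zero at the start; "moment": the same for the moment, N m; "grip_width": finger opening in m; "gripper_force": force on a finger pad.
Only numpy, scipy, OpenCV 4.12 (cv2) and the standard library are available. Lean on these libraries where they do the work, as an engineer would, in place of code of your own. Each camera call takes 0.05 s, during which the arm holds its last target. There are 200 camera calls.

TASK

Take the steel dowel pin from its orange stand and put it down through the hole of the aluminium blank into the drill fixture under it, and let it go there. Then take the blue drill cover by its black handle, set it square on the fixture so that its hidden socket drops over the pin, and press it down against the two spring plungers until it sits fully home on the rails. Finish while still pressing it down: do not let go of the cover; leave the other things on the bench where they are.

Things in the scene. Friction and masses are not known exactly. Their poses are not given: they have to be found in the camera images.
- fixture: grey drill-fixture base fixed to the bench, plate 100 (x) x 170 (y) x 30 mm; origin at the centre of its underside, on the bench. A vertical hole 18 mm wide at x = y = 0 opens at the plate's top (30 mm up), 22 mm deep (floor 8 mm up). At each end (y = +70 and -70 mm) stands a dark rail, 80 mm in x, 24 mm in y, its top 48 mm up, with a spring plunger in its middle
- blank_hole (a point): loose aluminium blank, 70 x 70 x 10 mm, lying on the fixture's plate between four low steel bars (1 mm play each way; bar tops 37 mm up). The point is the mouth of its centre hole at its top face, 40 mm above the bench: 19 mm wide with a 3 mm chamfer, right through, over the fixture's hole
- pin_center (a point): loose steel dowel pin, 16 mm thick, 75 mm long, upright, 100 g, both ends chamfered; the point is on its axis half-way up (37.5 mm from either end), z along the pin. At the start it stands 15 mm deep in a 19 mm hole of an orange block, 50 x 50 x 25 mm, fixed to the bench. Fully in the fixture its foot is 8 mm and its top 83 mm above the bench
- cover_grip (a point): blue drill cover, about 0.3 kg, flat on the bench, plate 80 (x) x 165 (y) x 12 mm, with a black block handle on its middle, 34 (x) x 70 (y) mm, 40 mm tall, to be gripped across its 34 mm. The point is the handle's centre, 32 mm above the plate's underside, 20 mm below the handle's top; axes as the plate's. Goes on either way round, its long side along the fixture's long side
- plunger_left (a joint): brass spring plunger, 10 mm thick, in the rail at the fixture's +y end, rising 8 mm out of the rail: 0 = fully out (m), 0.008 = pressed flush with the rail by the seated cover; 2.1 N at first, 4.9 N when flush. The two carry the cover's weight; about 7 N of extra push brings it home
- cover_socket (a point): centre of the cover's underside: mouth of the hidden socket, a blind vertical hole 18 mm wide with a 3 mm chamfer, 38 mm deep, closed at the top. When the cover floats on the plungers this point is 56 mm above the bench, when pressed home on the rails 48 mm
- plunger_right (a joint): the same at the fixture's -y end
- tape_measure: white tape measure lying right of the screwdrivers, 97 x 78 x 38 mm, bystander; origin at the centre of its underside
- paste_tin: round white tin with green lid, 79 mm wide, 42 mm tall, bystander; origin at the centre of its underside
- feeler_gauge: black folded feeler gauge, 62 x 72 x 15 mm, bystander; origin at the centre of its underside
Mind the look-alikes: they are no part of the job. Of the things that look like the fixture, the largest one is meant.

How it is judged:
By the outcome, as a careful person would: the job done as asked, in the order asked, and still so for the second after the job is handed in, while the arm keeps its last pose, push and grip.
It also fails if it takes over 58 s, if anything falls off the work surface, if the arm or the gripper's body presses on something with over 40 N, if the wrist force passes 120 N, or if a joint passes its speed limit or range.

## Working session

There is one attempt and no reset: what is moved stays moved. The work goes in short steps, Python scripts to look and compute and a shell command to move; the robot and the scene stay as the last step left them, time stands still between calls to the robot, and variables do not carry over. Pictures are saved under pics/ and viewed, at most 13 in all, crops included, and the job is handed in when it is done.

```bash
ls; mkdir -p pics; cat > h.py <<'E'
import numpy as np, cv2
from scipy.spatial.transform import Rotation as R
from bench import status, eyes, r
def grab(n):
    f=eyes.grab_frame(n); f['f']=f['image'].shape[0]/2/np.tan(np.radians(f['fovy'])/2); return f
def save(f,name): cv2.imwrite('pics/'+name,cv2.cvtColor(f['image'],cv2.COLOR_RGB2BGR))
def ray(f,u,v):
    T=np.linalg.inv(f['world_to_cam']); d=np.array([(u-f['cx'])/f['f'],-(v-f['cy'])/f['f'],-1.])
    return T[:3,3],T[:3,:3]@d
def onz(f,u,v,z):
    o,d=ray(f,u,v); return o+d*(z-o[2])/d[2]
def cloud(f):
    h,w=f['depth'].shape; u,v=np.meshgrid(np.arange(w),np.arange(h)); D=f['depth']
    p=np.stack([(u-f['cx'])/f['f']*D,-(v-f['cy'])/f['f']*D,-D],-1)
    T=np.linalg.inv(f['world_to_cam']); P=p@T[:3,:3].T+T[:3,3]; P[D==0]=np.nan; return P
def togo(p,yaw):
    "rows needed (total, units 20mm /45deg) from present pose to TCP at p, tool down, finger line y at world yaw (rad, mod pi)"
    s=status.get_obs(); Rt=R.from_rotvec(s['orientation']).as_matrix()
    best=None
    for k in (0,np.pi):
        c,q=np.cos(yaw+k),np.sin(yaw+k); y=np.array([c,q,0]); z=np.array([0,0,-1.]); G=np.stack([np.cross(y,z),y,z],1)
        w=R.from_matrix(Rt.T@G).as_rotvec()
        if best is None or np.linalg.norm(w)<np.linalg.norm(best[0]): best=(w,G)
    w,G=best
    d=np.array(p)-s['tcp_pos']
    print('tcp',np.round(s['tcp_pos'],4),'shift in present axes',np.round(Rt.T@d/.02,3),'in goal axes',np.round(G.T@d/.02,3),'turn',np.round(w/np.radians(45),4),'F',np.round(s['contact_force'],1),'t',s['clock'])
E
python3 - <<'E'
from h import *
s=status.get_obs(); print({k:np.round(v,3) for k,v in s.items()}, r.grip_point_offset)
for n in('scene','top','wrist'):
    f=grab(n); save(f,n+'0.png'); print(n,f['fovy'],f['cx'],f['cy'],np.round(np.linalg.inv(f['world_to_cam'])[:3],3).tolist(),[k for k in f])
E
```

```text
pics
{'clock': np.float64(0.0), 'joints': array([-1.42 ,  0.478,  0.022,  1.556, -0.011,  1.109, -0.083]), 'qvel': array([ 0.002,  0.001, -0.   , -0.   ,  0.001, -0.   ,  0.001]), 'tau': array([ 0.0000e+00, -5.9644e+01,  1.6080e+00, -2.8121e+01,  1.2000e-02,
        9.0000e-03,  0.0000e+00]), 'tcp_pos': array([0.173, 0.652, 0.23 ]), 'orientation': array([-4.050e-01, -3.115e+00,  3.000e-03]), 'contact_force': array([ 0.535, -0.151,  0.55 ]), 'moment': array([0.062, 0.013, 0.053]), 'gripper_force': np.float64(0.0), 'grip_width': np.float64(0.086)} 0.0187
scene 44.2615021637735 259.233275199643 191.22898647179176 [[0.604, 0.579, -0.548, -0.254], [-0.797, 0.447, -0.405, -0.585], [0.01, 0.681, 0.732, 1.12]] ['image', 'depth', 'fovy', 'cx', 'cy', 'world_to_cam', 'f']
top 56.307435903439995 257.7169154687904 196.82045307914925 [[0.02, 0.989, -0.15, 0.427], [-1.0, 0.018, -0.016, -0.004], [-0.013, 0.15, 0.989, 0.985]] ['image', 'depth', 'fovy', 'cx', 'cy', 'world_to_cam', 'f']
wrist 61.96491898970429 255.6054829645785 185.71128578623942 [[0.256, -0.93, -0.263, 0.106], [0.967, 0.246, 0.071, 0.669], [-0.002, -0.272, 0.962, 0.373]] ['image', 'depth', 'fovy', 'cx', 'cy', 'world_to_cam', 'f']
```

View pics/top0.png

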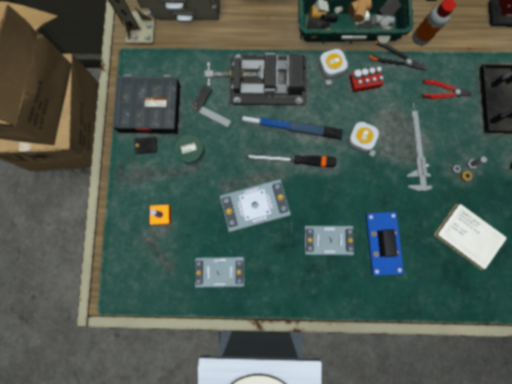

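View pics/scene0.png

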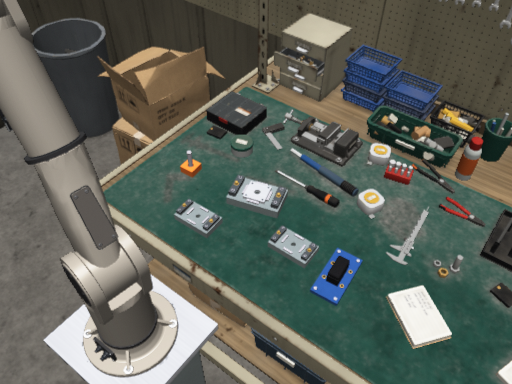

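The top view shows the large fixture at (256,205), turned a little, with two smaller decoys at (330,240) and (220,272). The pin and its orange stand are at (159,214), and the blue cover with the black handle is at (385,243). The scene view confirms this layout.

```bash
python3 - <<'E'
from h import *
for n in('top','scene'):
    f=grab(n); P=cloud(f); hsv=cv2.cvtColor(f['image'],cv2.COLOR_RGB2HSV); H,S,V=[hsv[...,i].astype(int) for i in range(3)]
    print(n,'nodepth',np.mean(f['depth']==0))
    def rect(m,name):
        m=cv2.morphologyEx(m.astype(np.uint8),cv2.MORPH_OPEN,np.ones((2,2)))
        nl,L,st,c=cv2.connectedComponentsWithStats(m)
        i=1+np.argmax(st[1:,4]); pts=P[L==i]; pts=pts[~np.isnan(pts[:,0])]
        print(name,st[i],'rect',[np.round(x,4) for x in cv2.minAreaRect((pts[:,:2]*1000).astype(np.float32))],'zpct',np.round(np.percentile(pts[:,2],[5,50,95]),4)); return L==i
    near=np.nan_to_num((P[...,0]>.3)&(P[...,0]<.75)&(abs(P[...,1])<.5))
    o=rect((H>8)&(H<20)&(S>180)&(V>180)&near&(P[...,1]>.1),'orange')
    b=rect((H>100)&(H<125)&(S>130)&near,'blue')
    big=near&(abs(P[...,1])<.12)&(P[...,0]>.45)&(P[...,0]<.64)
    rect(big&(P[...,2]>.015)&(S<110),'fixture')
    rect(big&(P[...,2]>.034)&(S<60)&(V>150),'blank')
    E=near&(P[...,1]<-.2)&(P[...,1]>-.45)&(P[...,0]<.6)
    rect(E&(P[...,2]>.035)&(V<90),'handle')
    E=near&(P[...,1]>.18)&(P[...,1]<.33)&(P[...,0]<.6)&(P[...,2]>.05)
    p=P[E]; print('pin',E.sum(),p.mean(0) if len(p) else 0, p[:,2].max() if len(p) else 0)
E
```

```text
top nodepth 0.003997802734375
orange [168 207   2  12  24] rect [array([526.1432, 252.7234]), array([31.2536,  1.4823]), np.float64(4.993)] zpct [0.0139 0.0192 0.0265]
blue [ 367  212   38   65 1504] rect [array([ 453.3256, -334.1527]), array([169.9024,  90.378 ]), np.float64(4.6748)] zpct [-0.      0.0123  0.0263]
fixture [ 221  181   70   52 2293] rect [array([549.1716,  16.8523]), array([ 99.9268, 173.9251]), np.float64(16.4666)] zpct [0.0162 0.0376 0.0492]
blank [238 188  35  35 809] rect [array([548.0512,  17.3392]), array([87.1872, 87.8293]), np.float64(17.431)] zpct [0.0301 0.0392 0.0425]
handle [381 231  17  26 375] rect [array([ 453.2457, -336.192 ]), array([66.368, 50.048]), np.float64(4.1958)] zpct [0.0161 0.0518 0.0552]
pin 52 [0.52073487 0.27441893 0.07623316] 0.08653772819989058
scene nodepth 0.004069010416666667
orange [182 167  10   6  22] rect [array([498.452 , 274.2005]), array([38.567 ,  8.7692]), np.float64(84.5694)] zpct [0.0188 0.0222 0.027 ]
blue [ 311  249   53   58 1092] rect [array([ 459.9272, -332.0497]), array([175.7253,  81.5078]), np.float64(4.7593)] zpct [-0.0001  0.0111  0.0161]
fixture [ 227  176   62   41 1435] rect [array([562.5978,  20.9478]), array([131.4442, 168.4989]), np.float64(16.5215)] zpct [0.0156 0.0351 0.0486]
blank [244 182  29  22 425] rect [array([548.6065,  15.8056]), array([87.6697, 86.5086]), np.float64(6.65)] zpct [0.033  0.0389 0.0429]
handle [329 257  21  26 317] rect [array([ 461.1634, -332.1701]), array([82.1762, 30.3859]), np.float64(4.251)] zpct [0.0251 0.0503 0.0543]
pin 45 [0.5180746  0.27225959 0.07236396] 0.08904705217759101
```

```bash
python3 - <<'E'
from h import *
togo([.52,.274,.22],np.radians(16.5))
s=status.get_obs(); Rt=R.from_rotvec(s['orientation']).as_matrix(); f=grab('wrist'); T=np.linalg.inv(f['world_to_cam'])
print(np.round(Rt.T@(T[:3,3]-s['tcp_pos']),3),np.round(Rt.T@T[:3,:3],3).tolist())
E
```

```text
tcp [0.1727 0.6523 0.2308] shift in present axes [-21.629 -13.839   0.555] in goal axes [-23.067  11.28    0.541] turn [-1.0000e-03  6.0000e-04  1.3038e+00] F [-0.9 -0.6 -0.7] t 0.25
[ 0.069 -0.001 -0.143] [[-0.0, 0.962, 0.272], [1.0, 0.0, 0.0], [0.0, 0.272, -0.962]]
```

```bash
python3 -m crank '[[0,0,0,0,0,0.186],[0,0,0,0,0,0.186],[0,0,0,0,0,0.186],[0,0,0,0,0,0.186],[0,0,0,0,0,0.186],[0,0,0,0,0,0.186],[0,0,0,0,0,0.186]]' 1 && python3 -m crank '[[-0.96,0.47,0,0,0,0],[-0.96,0.47,0,0,0,0],[-0.96,0.47,0,0,0,0],[-0.96,0.47,0,0,0,0],[-0.96,0.47,0,0,0,0],[-0.96,0.47,0,0,0,0],[-0.96,0.47,0,0,0,0],[-0.96,0.47,0,0,0,0],[-0.96,0.47,0,0,0,0],[-0.96,0.47,0,0,0,0],[-0.96,0.47,0,0,0,0],[-0.96,0.47,0,0,0,0]]' && python3 -m crank '[[-0.96,0.47,0,0,0,0],[-0.96,0.47,0,0,0,0],[-0.96,0.47,0,0,0,0],[-0.96,0.47,0,0,0,0],[-0.96,0.47,0,0,0,0],[-0.96,0.47,0,0,0,0],[-0.96,0.47,0,0,0,0],[-0.96,0.47,0,0,0,0],[-0.96,0.47,0,0,0,0],[-0.96,0.47,0,0,0,0],[-0.96,0.47,0,0,0,0],[-0.96,0.47,0,0,0,0]]'
python3 - <<'E'
from h import *
togo([.52,.274,.22],np.radians(16.5))
f=grab('wrist'); save(f,'w1.png')
E
```

```text
clock: 1.0
tcp_pos: [0.1727, 0.6525, 0.2312]
orientation: [-1.885, -2.513, 0.0]
contact_force: [-0.3, -0.1, 0.1]
grip_width: 0.0858
gripper_force: 0.0
clock: 2.2
tcp_pos: [0.3479, 0.462, 0.2315]
orientation: [-1.878, -2.518, -0.0]
contact_force: [-0.7, 1.0, -0.5]
grip_width: 0.0852
gripper_force: 0.0
clock: 3.4
tcp_pos: [0.5212, 0.2732, 0.2315]
orientation: [-1.878, -2.518, -0.001]
contact_force: [-0.7, 0.4, 0.2]
grip_width: 0.0855
gripper_force: 0.0
tcp [0.5212 0.2732 0.2315] shift in present axes [ 0.055 -0.047  0.574] in goal axes [ 0.055 -0.047  0.574] turn [ 0.0003 -0.0004  0.0013] F [-0.7  0.4  0.2] t 3.4
```

View pics/w1.png

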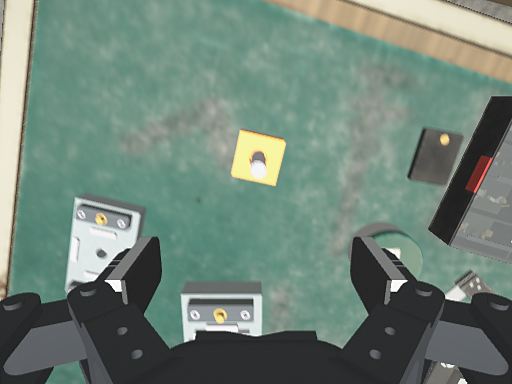

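The wrist view shows the stand at (258,157), with the pin's bright top at about (259,170).

```bash
python3 - <<'E'
from h import *
f=grab('wrist'); P=cloud(f); hsv=cv2.cvtColor(f['image'],cv2.COLOR_RGB2HSV); H,S,V=[hsv[...,i].astype(int) for i in range(3)]
box=np.zeros_like(H,bool); box[115:200,220:300]=1
o=(box&(H>8)&(H<32)&(S>90)&(V>150)).astype(np.uint8)
c=np.concatenate(cv2.findContours(o,cv2.RETR_EXTERNAL,cv2.CHAIN_APPROX_NONE)[0]); rr=cv2.minAreaRect(c); print(rr,'stand',onz(f,*rr[0],.025))
p=(box&(S<60)&(V>120)).astype(np.uint8); ys,xs=np.nonzero(p); print('pin px',xs.min(),xs.max(),ys.min(),ys.max(),len(xs))
for y in range(ys.min(),ys.max()+1): q=xs[ys==y]; print(y,q.min(),q.max(),np.round(P[y,int(q.mean())],4))
m=box&(P[...,2]>.08); v,u=np.nonzero(m); print(m.sum(),np.nanmean(P[m],0),u.mean(),v.mean(),onz(f,u.mean(),v.mean(),.085))
E
```

```text
((255.2117462158203, 151.54705810546875), (46.42312240600586, 46.09772491455078), 12.52880859375) stand [0.5210014 0.2770826 0.025    ]
pin px 220 299 115 199 1782
115 220 293 [0.5069 0.3125 0.001 ]
116 220 293 [ 0.505   0.3107 -0.0009]
117 220 292 [0.5042 0.3094 0.0006]
118 220 292 [5.034e-01 3.080e-01 2.000e-04]
119 220 292 [0.5015 0.3063 0.001 ]
120 220 292 [0.4985 0.3043 0.0013]
121 220 292 [ 4.966e-01  3.024e-01 -2.000e-04]
122 220 290 [0.4947 0.3007 0.0005]
123 220 261 [4.883e-01 2.977e-01 3.000e-04]
124 220 260 [ 0.4864  0.2959 -0.0005]
125 220 251 [ 4.856e-01  2.945e-01 -1.000e-04]
126 220 255 [ 0.4848  0.293  -0.0005]
127 220 260 [4.873e-01 2.926e-01 1.000e-04]
128 220 264 [0.4865 0.2912 0.0005]
129 220 269 [0.4891 0.2909 0.0014]
130 220 292 [0.4927 0.2907 0.0006]
131 220 295 [0.5031 0.2954 0.0259]
132 220 299 [nan nan nan]
133 220 299 [0.513  0.2958 0.024 ]
134 220 299 [0.5133 0.2948 0.0243]
135 220 299 [0.5188 0.2956 0.0267]
136 220 299 [0.5202 0.2946 0.025 ]
137 220 294 [0.5142 0.2917 0.0245]
138 220 293 [0.5093 0.2891 0.0246]
139 220 291 [0.5054 0.2868 0.0243]
140 220 29
[... 1627 characters left out ...]
.0006]
185 293 299 [5.813e-01 2.474e-01 2.000e-04]
186 293 299 [0.5816 0.2464 0.0008]
187 292 299 [ 0.5812  0.2444 -0.0008]
188 292 299 [5.813e-01 2.435e-01 3.000e-04]
189 290 299 [ 5.806e-01  2.418e-01 -1.000e-04]
190 290 299 [5.810e-01 2.407e-01 2.000e-04]
191 289 299 [0.5812 0.2398 0.0012]
192 290 299 [5.818e-01 2.382e-01 1.000e-04]
193 289 299 [0.5819 0.2375 0.0017]
194 288 299 [0.581  0.236  0.0019]
195 289 299 [ 0.5832  0.2343 -0.001 ]
196 290 299 [0.5834 0.2334 0.    ]
197 291 299 [ 0.5852  0.2322 -0.0008]
198 294 299 [0.5866 0.2316 0.    ]
199 296 299 [0.588  0.2308 0.0006]
227 [0.52063584 0.27748763 0.08441526] 254.98237885462555 162.02643171806167 [0.5206003  0.27761286 0.085     ]
```

```bash
python3 - <<'E'
from h import *
togo([.5207,.2775,.049],np.radians(16.5))
E
```

```text
tcp [0.5228 0.2707 0.2317] shift in present axes [ 0.368 -0.014  9.132] in goal axes [ 3.550e-01 -3.000e-03  9.133e+00] turn [ 0.0014  0.0018 -0.0053] F [-0.6  0.2 -0.3] t 3.5
```

```bash
python3 -m crank '[[0.12,0,0.9,0,0,0],[0.12,0,0.9,0,0,0],[0.12,0,0.9,0,0,0],[0,0,0.9,0,0,0],[0,0,0.9,0,0,0],[0,0,0.9,0,0,0],[0,0,0.9,0,0,0],[0,0,0.9,0,0,0],[0,0,0.9,0,0,0],[0,0,0.9,0,0,0],[0,0,0.13,0,0,0],[0,0,0,0,0,0]]' && python3 - <<'E'
from h import *
togo([.5207,.2775,.049],np.radians(16.5))
E
python3 -m crank '[[0,0,0,0,0,0],[0,0,0,0,0,0],[0,0,0,0,0,0],[0,0,0,0,0,0],[0,0,0,0,0,0],[0,0,0,0,0,0],[0,0,0,0,0,0],[0,0,0,0,0,0]]' 0 60
```

```text
clock: 4.7
tcp_pos: [0.5179, 0.2821, 0.0486]
orientation: [-1.877, -2.518, 0.001]
contact_force: [0.1, -0.4, 0.5]
grip_width: 0.0852
gripper_force: 0.0
tcp [0.5179 0.2821 0.0486] shift in present axes [-0.258  0.068 -0.02 ] in goal axes [-0.258  0.069 -0.02 ] turn [-0.0012 -0.      0.0022] F [ 0.1 -0.4  0.5] t 4.7
clock: 5.5
tcp_pos: [0.5185, 0.2823, 0.0491]
orientation: [-1.878, -2.519, -0.001]
contact_force: [-1.4, -0.2, 5.4]
grip_width: 0.0146
gripper_force: 58.4
```

```bash
python3 -m crank '[[0,0,-0.5,0,0,0],[0,0,-0.8,0,0,0],[0,0,-0.8,0,0,0],[0,0,-0.8,0,0,0],[0,0,-0.8,0,0,0],[0,0,-0.8,0,0,0],[0,0,-0.5,0,0,0],[0,0,0,0,0,0],[0,0,0,0,0,0]]' && python3 - <<'E'
from h import *
togo([.549,.017,.149],np.radians(16.5))
f=grab('wrist'); save(f,'w2.png'); P=cloud(f)
s=status.get_obs(); Rt=R.from_rotvec(s['orientation']).as_matrix()
Q=(P-s['tcp_pos'])@Rt
m=(abs(Q[...,1])<.03)&(abs(Q[...,0])<.05)&(Q[...,2]<.1)&(Q[...,2]>-.1)&np.isfinite(P[...,0])
v,u=np.nonzero(m)
for y in range(v.min(),v.max()+1,4):
    k=np.nonzero(m[y])[0]
    if len(k): print(y,k.min(),k.max(),np.round(np.median(Q[y,k],0),4),f['image'][y,k[len(k)//2]])
E
```

```text
clock: 6.4
tcp_pos: [0.5182, 0.2821, 0.1487]
orientation: [-1.878, -2.518, 0.0]
contact_force: [-0.7, -0.0, -0.9]
grip_width: 0.0146
gripper_force: 58.8
tcp [0.5182 0.2821 0.1487] shift in present axes [-13.145  -2.306  -0.016] in goal axes [-13.149  -2.286  -0.015] turn [-0.0002 -0.0002  0.0019] F [-0.7 -0.  -0.9] t 6.4
213 252 260 [0.0017 0.0001 0.0336] [210 166 143]
217 246 266 [0.0012 0.0001 0.0283] [135 133 132]
221 244 268 [0.0011 0.     0.0225] [135 133 132]
225 226 285 [ 0.0102  0.     -0.0048] [134 133 132]
229 225 286 [ 0.0094 -0.0002 -0.0076] [135 133 134]
233 224 287 [ 0.0101  0.     -0.0136] [134 132 133]
237 212 299 [ 0.0065  0.     -0.01  ] [135 133 134]
241 209 302 [ 0.0066 -0.0005 -0.0143] [136 134 135]
245 208 303 [ 0.0061 -0.0005 -0.0173] [136 134 135]
249 206 305 [ 0.0064 -0.0005 -0.0216] [136 132 135]
253 205 306 [ 0.0064 -0.0003 -0.0252] [133 131 131]
257 204 307 [ 0.0065 -0.0003 -0.0287] [132 130 131]
261 202 309 [ 0.0101 -0.0003 -0.0383] [132 130 130]
265 196 315 [ 0.0112 -0.0003 -0.0432] [134 130 132]
269 194 344 [ 0.0112 -0.0001 -0.0458] [131 129 131]
273 16
[... 695 characters left out ...]
97] [41 41 43]
329 164 349 [ 0.0163  0.0076 -0.0812] [45 46 48]
333 164 349 [ 0.0162  0.0039 -0.0824] [65 80 74]
337 165 349 [ 0.0158  0.0001 -0.0832] [41 43 43]
341 165 349 [ 0.0156  0.0001 -0.0841] [38 39 39]
345 164 349 [ 0.0161 -0.     -0.0858] [44 46 47]
349 163 349 [ 0.016  -0.0002 -0.0869] [44 46 46]
353 162 349 [ 0.016  -0.0004 -0.088 ] [45 46 47]
357 157 354 [ 0.0159 -0.0002 -0.0889] [44 46 46]
361 152 359 [ 0.0165 -0.0003 -0.0906] [45 46 47]
365 146 365 [ 0.0182 -0.0003 -0.0934] [44 46 46]
369 141 370 [ 0.0185 -0.0007 -0.0945] [43 45 45]
373 136 375 [ 0.0182 -0.0003 -0.0952] [44 46 46]
377 131 380 [ 0.0182 -0.0005 -0.096 ] [45 46 46]
381 126 384 [ 0.0181 -0.0004 -0.0968] [43 45 46]
```

View pics/w2.png

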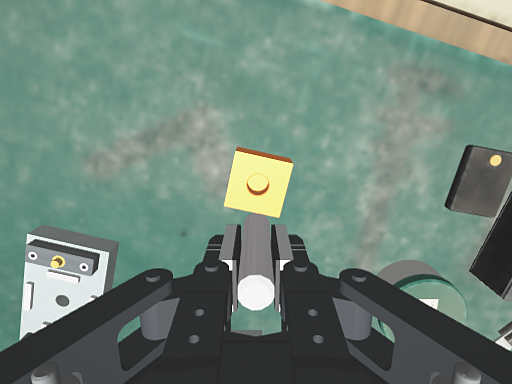

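The pin is held between the pads, its top disc at about (256,293). The empty stand is at (258,184).

```bash
python3 - <<'E'
from h import *
f=grab('wrist'); P=cloud(f); s=status.get_obs(); Rt=R.from_rotvec(s['orientation']).as_matrix(); Q=(P-s['tcp_pos'])@Rt
for y in range(217,310,8):
    k=np.arange(250,263); print(y,np.round(np.nanmedian(Q[y,k],0),4))
V=f['image'].min(2)>235; V[:270]=0; V[315:]=0; V[:,:235]=0; V[:,280:]=0
c=max(cv2.findContours(V.astype(np.uint8),0,1)[0],key=cv2.contourArea); e=cv2.fitEllipse(c); print(e)
print('top centre tool',np.round((onz(f,*e[0],s['tcp_pos'][2]+.0362)-s['tcp_pos'])@Rt,4), np.nanmedian(Q[V],0))
# stand check
hsv=cv2.cvtColor(f['image'],cv2.COLOR_RGB2HSV)
E
```

```text
217 [ 0.0016 -0.0002  0.0276]
225 [ 0.0014 -0.0002  0.0162]
233 [ 0.0015 -0.0002  0.0056]
241 [ 0.0015 -0.0005 -0.0035]
249 [ 0.0014 -0.0002 -0.0116]
257 [ 0.0014 -0.0002 -0.0191]
265 [ 0.0016 -0.0003 -0.0261]
273 [ 0.0016 -0.0003 -0.0323]
281 [ 0.0004 -0.0003 -0.0359]
289 [-0.0028 -0.0003 -0.0363]
297 [-0.0062 -0.0003 -0.0365]
305 [-0.0101 -0.0003 -0.0361]
((255.2863006591797, 292.07232666015625), (33.46820068359375, 36.486656188964844), 90.06204223632812)
top centre tool [-0.0043 -0.0005 -0.0362] [-0.00423931 -0.00065032 -0.03600585]
```

```bash
python3 -m crank '[[-0.98,-0.128,0,0,0,0],[-0.98,-0.128,0,0,0,0],[-0.98,-0.128,0,0,0,0],[-0.98,-0.128,0,0,0,0],[-0.98,-0.128,0,0,0,0],[-0.98,-0.128,0,0,0,0],[-0.98,-0.128,0,0,0,0],[-0.98,-0.128,0,0,0,0],[-0.98,-0.128,0,0,0,0],[-0.98,-0.128,0,0,0,0],[-0.98,-0.128,0,0,0,0],[-0.98,-0.128,0,0,0,0]]' >/dev/null&& python3 -m crank '[[-0.98,-0.128,0,0,0,0],[-0.98,-0.128,0,0,0,0],[-0.98,-0.128,0,0,0,0],[-0.98,-0.128,0,0,0,0],[-0.98,-0.128,0,0,0,0],[-0.98,-0.128,0,0,0,0],[0,0,0,0,0,0],[0,0,0,0,0,0],[0,0,0,0,0,0]]'; python3 - <<'E'
from h import *
f=grab('wrist'); save(f,'w3.png'); np.savez('w3.npz',**f,obs=status.get_obs())
E
```

```text
clock: 8.6
tcp_pos: [0.5746, -0.0678, 0.1481]
orientation: [-1.875, -2.519, 0.0]
contact_force: [0.2, -0.5, -1.2]
grip_width: 0.0145
gripper_force: 58.7
```

View pics/w3.png

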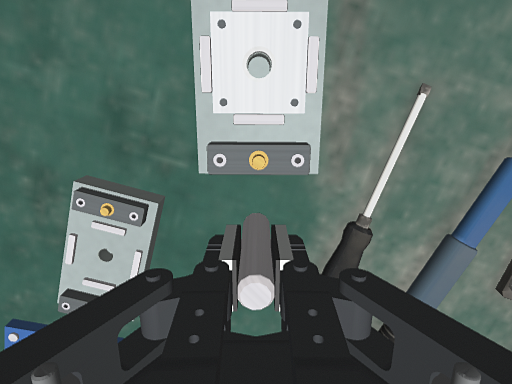

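The wrist view shows the blank's hole at (259,65) and the near brass plunger at (259,160). The held pin is at the bottom.

```bash
python3 - <<'E'
from h import *
z=np.load('w3.npz',allow_pickle=True); f={k:z[k] for k in z.files}; s=f['obs'].item(); f={k:(v if v.ndim else float(v)) for k,v in f.items() if k!='obs'}
im=f['image']; hsv=cv2.cvtColor(im,cv2.COLOR_RGB2HSV); H,S,V=[hsv[...,i].astype(int) for i in range(3)]
Rt=R.from_rotvec(s['orientation']).as_matrix(); t=s['tcp_pos']
tool=lambda p:np.round((p-t)@Rt,4)
w=(V>222)&(S<20); w[125:]=0; w[:, :205]=0; w[:,315:]=0
w=cv2.morphologyEx(w.astype(np.uint8),cv2.MORPH_OPEN,np.ones((3,3)))
nl,L,st,c=cv2.connectedComponentsWithStats(w); i=1+np.argmax(st[1:,4]); print(st[i])
b=(L==i).astype(np.uint8); cs,hi=cv2.findContours(b,cv2.RETR_CCOMP,cv2.CHAIN_APPROX_NONE)
outer=max(cs,key=cv2.contourArea); P=np.array([onz(f,*p[0],.04)[:2]*1000 for p in outer],np.float32); rr=cv2.minAreaRect(P); print('blank rect',rr,tool(np.r_[np.array(rr[0])/1000,.04]))
for k,c in enumerate(cs):
    if hi[0][k][3]>=0 and len(c)>40:
        e=cv2.fitEllipse(c); p=onz(f,*e[0],.04); print('hole',e,p,tool(p))
br=(H>15)&(H<30)&(S>100)&(V>110); br[:130]=0; br[190:]=0; br[:,:240]=0; br[:,280:]=0
c=max(cv2.findContours(br.astype(np.uint8),0,1)[0],key=cv2.contourArea); e=cv2.fitEllipse(c); p=onz(f,*e[0],.056); print('plunger',e,p,tool(p))
C=cloud(f); m=(C[...,2]>.044)&(C[...,2]<.052); m[200:]=0;m[:120]=0;m[:,:190]=0;m[:,330:]=0; q=C[m][:,:2]*1000
rr=cv2.minAreaRect(q.astype(np.float32)); print('rail',rr,tool(np.r_[np.array(rr[0])/1000,.048]))
E
```

```text
[ 210   12   99  101 8760]
blank rect ((550.353515625, 19.56854248046875), (70.00912475585938, 69.03311157226562), 16.62317657470703) [0.0905 0.0018 0.1084]
hole ((258.662109375, 64.12598419189453), (26.927209854125977, 28.283411026000977), 2.6939964294433594) [0.55026778 0.01944673 0.04      ] [0.0904 0.0017 0.1084]
plunger ((258.130126953125, 159.79873657226562), (18.06464958190918, 18.429054260253906), 131.0029754638672) [ 0.5695319  -0.04625731  0.056     ] [0.0219 0.0013 0.0923]
rail ((569.9779663085938, -47.53547668457031), (80.32512664794922, 24.363754272460938), 16.43018341064453) [0.0206 0.0013 0.1003]
```

```bash
python3 -m crank '[[0.8,0.016,0,0,0,0],[0.8,0.016,0,0,0,0],[0.8,0.016,0,0,0,0],[0.8,0.016,0,0,0,0],[0.8,0.016,0,0,0,0],[0.8,0.015,0,0,0,0],[0,0,0.7,0,0,0],[0,0,0.7,0,0,0],[0,0,0.7,0,0,0],[0,0,0.7,0,0,0],[0,0,0,0,0,0],[0,0,0,0,0,0]]'; python3 - <<'E'
from h import *
z=np.load('w3.npz',allow_pickle=True); s0=z['obs'].item(); Rt=R.from_rotvec(s0['orientation']).as_matrix()
togo(s0['tcp_pos']+Rt@np.array([.0961,.0019,.1013]),np.radians(16.5))
f=grab('wrist'); save(f,'w4.png')
E
```

```text
clock: 9.85
tcp_pos: [0.5491, 0.0227, 0.0921]
orientation: [-1.879, -2.517, 0.002]
contact_force: [-0.3, -0.1, -0.9]
grip_width: 0.0148
gripper_force: 58.7
tcp [0.5491 0.0227 0.0921] shift in present axes [0.113 0.021 2.251] in goal axes [0.113 0.018 2.251] turn [-0.0016  0.0003  0.0005] F [-0.3 -0.1 -0.9] t 9.85
```

View pics/w4.png

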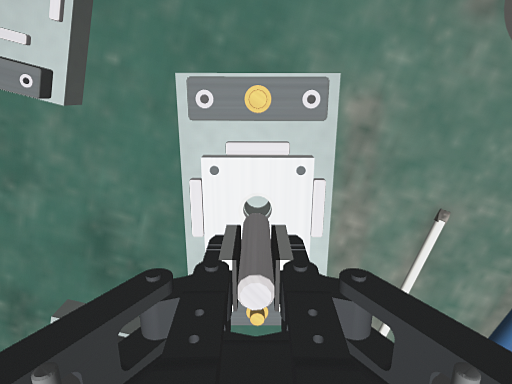

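The pin foot hovers just over the hole; the far plunger is at (258,98) and the hole's far rim at (257,200).

```bash
python3 - <<'E'
from h import *
f=grab('wrist'); s=status.get_obs(); im=f['image']; hsv=cv2.cvtColor(im,cv2.COLOR_RGB2HSV); H,S,V=[hsv[...,i].astype(int) for i in range(3)]
Rt=R.from_rotvec(s['orientation']).as_matrix(); t=s['tcp_pos']
tool=lambda p:np.round((p-t)@Rt,4)
br=(H>15)&(H<30)&(S>100)&(V>110); br[130:]=0; br[:70]=0; br[:,:235]=0; br[:,285:]=0
c=max(cv2.findContours(br.astype(np.uint8),0,1)[0],key=cv2.contourArea); e=cv2.fitEllipse(c); p=onz(f,*e[0],.056); print('plunger',e,p,tool(p))
C=cloud(f); m=(C[...,2]>.044)&(C[...,2]<.052); m[140:]=0;m[:60]=0;m[:,:170]=0;m[:,340:]=0
rr=cv2.minAreaRect((C[m][:,:2]*1000).astype(np.float32)); print('rail',rr,tool(np.r_[np.array(rr[0])/1000,.048]))
w=(V>222)&(S<20); 
for v in (165,180): k=np.nonzero(w[v,195:320])[0]+195; print(v,k.min(),k.max(),tool(onz(f,(k.min()+k.max())/2,v,.04)))
col=V[150:215,257]; d=np.nonzero(w[150:215,257])[0]+150; print(d.min(),d.max(),'back edge',tool(onz(f,257,d.min(),.04)),'rim',tool(onz(f,257,d.max(),.04)))
Q=(C-t)@Rt
print(np.round(np.nanmedian(Q[215:275:10,250:263],1),4))
E
```

```text
plunger ((256.2077941894531, 98.45103454589844), (25.41798210144043, 26.78183937072754), 179.8323974609375) [0.53048183 0.08679342 0.056     ] [ 0.0666 -0.0004  0.037 ]
rail ((530.4813232421875, 86.7425308227539), (80.0586166381836, 23.205463409423828), 16.535690307617188) [ 0.0666 -0.0005  0.045 ]
165 200 312 [ 0.0264 -0.0006  0.053 ]
180 195 319 [0.0167 0.0001 0.053 ]
150 206 back edge [0.0358 0.0001 0.053 ] rim [-0.0007  0.0001  0.053 ]
[[ 0.0016 -0.0006  0.031 ]
 [ 0.0015 -0.0006  0.0163]
 [ 0.0015 -0.0006  0.0036]
 [ 0.0016 -0.0006 -0.0076]
 [ 0.0015 -0.0006 -0.017 ]
 [ 0.0015 -0.0006 -0.0255]]
```

```bash
python3 -m crank '[[0.11,0,0,0,0,0],[0,0,0,0,0,0],[0,0,0.4,0,0,0],[0,0,0.3,0,0,0],[0,0,0.3,0,0,0],[0,0,0.2,0,0,0],[0,0,0,0,0,0]]'; python3 - <<'E'
from h import *
z=np.load('w3.npz',allow_pickle=True); s0=z['obs'].item(); Rt=R.from_rotvec(s0['orientation']).as_matrix()
togo(s0['tcp_pos']+Rt@np.array([.0961,.0019,.1013]),np.radians(16.5))
E
```

```text
clock: 10.65
tcp_pos: [0.5482, 0.0255, 0.0678]
orientation: [-1.877, -2.518, 0.002]
contact_force: [-0.4, -0.2, -1.2]
grip_width: 0.0142
gripper_force: 58.7
tcp [0.5482 0.0255 0.0678] shift in present axes [-0.032  0.028  1.039] in goal axes [-0.032  0.026  1.039] turn [-0.0019 -0.0002  0.0017] F [-0.4 -0.2 -1.2] t 10.65
```

```bash
python3 -m crank '[[0,0,0.2,0,0,0],[0,0,0.2,0,0,0],[0,0,0.2,0,0,0],[0,0,0.2,0,0,0],[0,0,0.1,0,0,0],[0,0,0.08,0,0,0],[0,0,0,0,0,0]]'
```

```text
clock: 11.35
tcp_pos: [0.5487, 0.0256, 0.0489]
orientation: [-1.878, -2.518, 0.0]
contact_force: [0.1, -0.3, 0.1]
grip_width: 0.0148
gripper_force: 58.7
```

```bash
python3 -m crank '[[0,0,0.05,0,0,0],[0,0,0,0,0,0]]' && python3 -m crank '[[0,0,0,0,0,0],[0,0,0,0,0,0],[0,0,0,0,0,0],[0,0,0,0,0,0],[0,0,0,0,0,0]]' 0.6 && python3 -m crank '[[0,0,-0.4,0,0,0],[0,0,-0.8,0,0,0],[0,0,-0.8,0,0,0],[0,0,-0.9,0,0,0],[-0.5,0,-0.9,0,0,0],[-0.9,0,-0.9,0,0,0],[-0.9,0,-0.8,0,0,0],[-0.9,0,0,0,0,0],[-0.9,0,0,0,0,0],[0,0,0,0,0,0],[0,0,0,0,0,0]]'; python3 - <<'E'
from h import *
f=grab('wrist'); save(f,'w5.png'); s=status.get_obs(); P=cloud(f); np.savez('w5.npz',**f,obs=s)
m=(P[...,2]>.065)&(P[...,2]<.1)&(abs(P[...,0]-.5495)<.03)&(abs(P[...,1]-.02)<.03); print(m.sum(),np.nanmedian(P[m],0),np.nanpercentile(P[m][:,2],[5,95]))
m2=m&(P[...,2]>.079); print(np.nanmean(P[m2],0))
v,u=np.nonzero(m2); c=(u.mean(),v.mean()); print(c,onz(f,*c,.083))
togo([.453,-.335,.25],np.radians(-85.3))
E
```

```text
clock: 11.55
tcp_pos: [0.5488, 0.0256, 0.0481]
orientation: [1.878, 2.518, 0.0]
contact_force: [0.2, 0.4, -1.0]
grip_width: 0.0144
gripper_force: 58.7
clock: 12.05
tcp_pos: [0.5488, 0.0256, 0.0481]
orientation: [1.878, 2.519, 0.0]
contact_force: [0.7, 0.0, 0.0]
grip_width: 0.051
gripper_force: 0.0
clock: 13.15
tcp_pos: [0.5719, -0.0528, 0.1583]
orientation: [-1.879, -2.518, -0.0]
contact_force: [0.6, 0.6, -1.0]
grip_width: 0.0513
gripper_force: 0.0
457 [0.54970667 0.01962809 0.0827732 ] [0.08040628 0.08408143]
[0.54969575 0.01962115 0.08256872]
(np.float64(255.28884026258206), np.float64(83.43326039387308)) [0.54969482 0.01962426 0.083     ]
tcp [ 0.5718 -0.0521  0.1581] shift in present axes [-11.852  -9.738  -4.6  ] in goal axes [  7.081 -13.61   -4.594] turn [ 4.0000e-04 -1.0000e-03 -1.7353e+00] F [ 0.2  1.2 -0.9] t 13.2
```

View pics/w5.png

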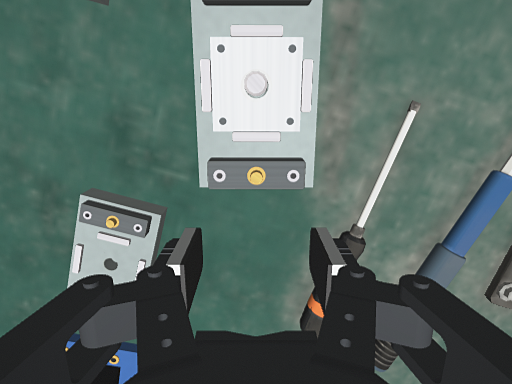

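Pin is fully in: its top disc is at (256,85), 83 mm up. Next, the cover.

```bash
python3 -m crank '[[0,0,0,0,0,-0.1735],[0,0,0,0,0,-0.1735],[0,0,0,0,0,-0.1735],[0,0,0,0,0,-0.1735],[0,0,0,0,0,-0.1735],[0,0,0,0,0,-0.1735],[0,0,0,0,0,-0.1735],[0,0,0,0,0,-0.1735],[0,0,0,0,0,-0.1735],[0,0,0,0,0,-0.1735]]' 1 >/dev/null&& python3 -m crank '[[0.5,-0.97,-0.33,0,0,0],[0.5,-0.97,-0.33,0,0,0],[0.5,-0.97,-0.33,0,0,0],[0.5,-0.97,-0.33,0,0,0],[0.5,-0.97,-0.33,0,0,0],[0.5,-0.97,-0.33,0,0,0],[0.5,-0.97,-0.33,0,0,0],[0.5,-0.97,-0.33,0,0,0],[0.5,-0.97,-0.33,0,0,0],[0.5,-0.97,-0.33,0,0,0],[0.5,-0.97,-0.33,0,0,0],[0.5,-0.97,-0.33,0,0,0]]' > /dev/null && python3 -m crank '[[0.5,-0.97,-0.33,0,0,0],[0.5,-0.97,-0.33,0,0,0],[0,0,0,0,0,0],[0,0,0,0,0,0],[0,0,0,0,0,0]]'; python3 - <<'E'
from h import *
f=grab('wrist'); save(f,'w6.png'); s=status.get_obs(); P=cloud(f); np.savez('w6.npz',**f,obs=s)
hsv=cv2.cvtColor(f['image'],cv2.COLOR_RGB2HSV); H,S,V=[hsv[...,i].astype(int) for i in range(3)]
near=np.nan_to_num((abs(P[...,0]-.453)<.13)&(abs(P[...,1]+.335)<.1))
def rep(m,z):
    L,st=cv2.connectedComponentsWithStats(m.astype(np.uint8))[1:3]; i=1+np.argmax(st[1:,4]); c=np.concatenate(cv2.findContours((L==i).astype(np.uint8),0,1)[0])
    q=np.array([onz(f,*p[0],z)[:2]*1000 for p in c],np.float32); print(st[i],'ray',cv2.minAreaRect(q),'depth',cv2.minAreaRect((P[L==i][:,:2]*1000).astype(np.float32)))
rep(near&(P[...,2]>.008)&(P[...,2]<.016)&(H>95)&(H<130)&(S>80),.012)
rep(near&(P[...,2]>.048)&(P[...,2]<.056),.052)
print('j',np.round(s['joints'],2)); togo([.453,-.335,.25],np.radians(-85.3))
E
```

```text
clock: 15.9
tcp_pos: [0.4554, -0.3331, 0.25]
orientation: [0.132, -3.138, -0.002]
contact_force: [0.5, -0.5, 0.8]
grip_width: 0.0854
gripper_force: 0.0
[ 224   85   70  135 6386] ray ((455.9774475097656, -330.29339599609375), (163.28041076660156, 80.0234375), 4.602534770965576) depth ((456.216796875, -330.2457275390625), (163.85569763183594, 80.00358581542969), 4.542847633361816)
[ 243  130   32   63 1910] ray ((455.2147216796875, -330.3035888671875), (68.73968505859375, 33.299102783203125), 5.551609992980957) depth ((455.65057373046875, -330.2210388183594), (69.0751724243164, 33.66034698486328), 5.532759666442871)
j [ 0.3   0.28  0.27  1.82 -0.09  1.06  2.26]
tcp [ 0.4553 -0.3332  0.25  ] shift in present axes [ 0.124 -0.078  0.   ] in goal axes [ 0.124 -0.079  0.   ] turn [ 0.0014 -0.0005  0.0024] F [-0.2  0.7 -0.3] t 15.95
```

View pics/w6.png

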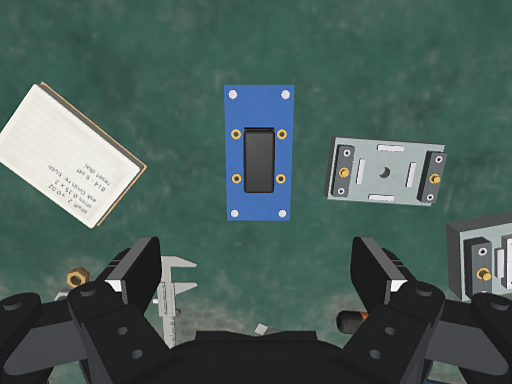

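Wrist view shows the cover centred at (259,153), handle at (259,160), nothing within the fingers' path.

```bash
python3 - <<'E'
from h import *
togo([.4556,-.3303,.018],np.radians(94.8))
E
```

```text
tcp [ 0.4553 -0.3332  0.25  ] shift in present axes [-0.03   0.132 11.601] in goal axes [-0.025  0.145 11.6  ] turn [ 0.0014 -0.0005  0.0002] F [-0.2  0.7 -0.3] t 15.95
```

```bash
python3 -m crank '[[0,0.07,1,0,0,0],[0,0.07,1,0,0,0],[0,0,1,0,0,0],[0,0,1,0,0,0],[0,0,1,0,0,0],[0,0,1,0,0,0],[0,0,1,0,0,0],[0,0,1,0,0,0],[0,0,1,0,0,0],[0,0,1,0,0,0],[0,0,0,0,0,0],[0,0,0,0,0,0]]' ; python3 - <<'E'
from h import *
togo([.4556,-.3303,.018],np.radians(94.8))
E
```

```text
clock: 17.15
tcp_pos: [0.4547, -0.3315, 0.0504]
orientation: [0.129, -3.138, -0.001]
contact_force: [0.4, -0.5, 0.6]
grip_width: 0.0852
gripper_force: 0.0
tcp [ 0.4547 -0.3315  0.0504] shift in present axes [-0.053  0.054  1.622] in goal axes [-0.052  0.055  1.622] turn [ 0.001  -0.0008 -0.0018] F [ 0.4 -0.5  0.6] t 17.15
```

```bash
python3 -m crank '[[-0.05,0.05,0.6,0,0,0],[0,0,0.6,0,0,0],[0,0,0.42,0,0,0],[0,0,0,0,0,0]]' && python3 -m crank '[[0,0,0,0,0,0],[0,0,0,0,0,0],[0,0,0,0,0,0],[0,0,0,0,0,0],[0,0,0,0,0,0],[0,0,0,0,0,0],[0,0,0,0,0,0]]' 0 100 && python3 -m crank '[[0,0,-0.4,0,0,0],[0,0,-0.8,0,0,0],[0,0,-0.9,0,0,0],[0,0,-0.9,0,0,0],[0,0,-0.9,0,0,0],[0,0,-0.9,0,0,0],[0,0,-0.7,0,0,0],[0,0,0,0,0,0],[0,0,0,0,0,0]]'; python3 - <<'E'
from h import *
f=grab('wrist'); s=status.get_obs(); P=cloud(f); np.savez('w7.npz',**f,obs=s); save(f,'w7.png')
Rt=R.from_rotvec(s['orientation']).as_matrix(); Q=(P-s['tcp_pos'])@Rt
hsv=cv2.cvtColor(f['image'],cv2.COLOR_RGB2HSV); H,S=[hsv[...,i].astype(int) for i in range(2)]
m=(H>95)&(H<130)&(S>80)&(abs(Q[...,2]-.006)<.012)&(abs(Q[...,0])<.12)&(abs(Q[...,1])<.06)
q=Q[m]; A=np.c_[q[:,:2],np.ones(len(q))]; co=np.linalg.lstsq(A,q[:,2],rcond=None)[0]; print('plate plane z=ax+by+c',np.round(co,4),m.sum())
print('x',np.percentile(q[:,0],[.5,99.5]),'y',np.percentile(q[:,1],[.5,99.5]),cv2.minAreaRect((q[:,:2]*1000).astype(np.float32)))
togo([.5497,.0196,.16],np.radians(16.5))
E
```

```text
clock: 17.55
tcp_pos: [0.4544, -0.3306, 0.0167]
orientation: [0.128, -3.137, -0.002]
contact_force: [-0.6, -0.1, 0.7]
grip_width: 0.0853
gripper_force: 0.0
clock: 18.25
tcp_pos: [0.4558, -0.3315, 0.0187]
orientation: [-0.128, 3.138, -0.001]
contact_force: [-0.6, 0.8, 6.9]
grip_width: 0.0326
gripper_force: 100.4
clock: 19.15
tcp_pos: [0.455, -0.331, 0.1277]
orientation: [0.128, -3.139, -0.001]
contact_force: [0.3, 0.5, -3.5]
grip_width: 0.0329
gripper_force: 99.8
plate plane z=ax+by+c [0.0008 0.0006 0.006 ] 22013
x [-0.05224815  0.08096889] y [-0.04067817  0.03877385] ((12.168540954589844, -0.8812599182128906), (80.62127685546875, 138.42713928222656), 89.86792755126953)
tcp [ 0.4547 -0.3307  0.1273] shift in present axes [-6.157 17.073 -1.629] in goal axes [15.446  9.528 -1.637] turn [-1.0000e-04 -2.1000e-03  1.7371e+00] F [-0.4  0.2 -3.4] t 19.2
```

View pics/w7.png

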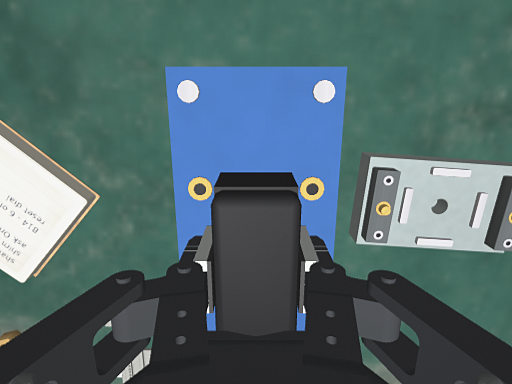

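Cover held level and square to the fingers: far edge 81 mm ahead of the tool, plate edges at columns 166 and 347. I'll turn it and stop short of the fixture to measure again.

```bash
python3 -m crank '[[0,0,0,0,0,0.1737],[0,0,0,0,0,0.1737],[0,0,0,0,0,0.1737],[0,0,0,0,0,0.1737],[0,0,0,0,0,0.1737],[0,0,0,0,0,0.1737],[0,0,0,0,0,0.1737],[0,0,0,0,0,0.1737],[0,0,0,0,0,0.1737],[0,0,0,0,0,0.1737]]' >/dev/null&& python3 -m crank '[[0.9,0.95,-0.1,0,0,0],[0.9,0.95,-0.1,0,0,0],[0.9,0.95,-0.1,0,0,0],[0.9,0.95,-0.1,0,0,0],[0.9,0.95,-0.1,0,0,0],[0.9,0.95,-0.1,0,0,0],[0.9,0.95,-0.1,0,0,0],[0.9,0.95,-0.1,0,0,0],[0.9,0.95,-0.1,0,0,0],[0.9,0.95,-0.1,0,0,0],[0,0,0,0,0,0],[0,0,0,0,0,0]]' && python3 -m crank '[[0,0,0,0,0,0],[0,0,0,0,0,0]]'; python3 - <<'E'
from h import *
f=grab('wrist'); s=status.get_obs(); P=cloud(f); np.savez('w8.npz',**f,obs=s); save(f,'w8.png')
Rt=R.from_rotvec(s['orientation']).as_matrix(); t=s['tcp_pos']; Q=(P-t)@Rt; tool=lambda p:np.round((np.array(p)-t)@Rt,4)
m=(P[...,2]>.079)&(P[...,2]<.087)&(np.hypot(P[...,0]-.5497,P[...,1]-.0196)<.025)
v,u=np.nonzero(m); p=onz(f,u.mean(),v.mean(),.083); print('pin',m.sum(),p,tool(p))
m=(P[...,2]>.044)&(P[...,2]<.052)&(np.hypot(P[...,0]-.5305,P[...,1]-.0868)<.06)
print('far rail',m.sum(),cv2.minAreaRect((Q[m][:,:2]*1000).astype(np.float32)))
m=(P[...,2]>.038)&(P[...,2]<.042)&(np.hypot(P[...,0]-.5497,P[...,1]-.0196)<.06)
print('blank',m.sum(),cv2.minAreaRect((Q[m][:,:2]*1000).astype(np.float32)))
hsv=cv2.cvtColor(f['image'],cv2.COLOR_RGB2HSV); H,S=[hsv[...,i].astype(int) for i in range(2)]
m=(H>95)&(H<130)&(S>80)&(abs(Q[...,2]-.006)<.012)&(abs(Q[...,0])<.12)&(abs(Q[...,1])<.06)
q=Q[m]; A=np.c_[q[:,:2],np.ones(len(q))]; print('plane',np.round(np.linalg.lstsq(A,q[:,2],rcond=None)[0],4),cv2.minAreaRect((q[:,:2]*1000).astype(np.float32)))
togo([.5503,.0209,.16],np.radians(16.5))
E
```

```text
clock: 21.4
tcp_pos: [0.5859, -0.1039, 0.1468]
orientation: [-1.877, -2.518, 0.002]
contact_force: [0.1, -0.5, -4.1]
grip_width: 0.0326
gripper_force: 100.0
clock: 21.6
tcp_pos: [0.5856, -0.1059, 0.1477]
orientation: [-1.882, -2.515, 0.001]
contact_force: [0.5, -0.1, -2.8]
grip_width: 0.0327
gripper_force: 100.0
pin 0 [nan nan nan] [nan nan nan]
far rail 0 ((0.0, 0.0), (0.0, 0.0), 0.0)
blank 5271 ((111.00843048095703, 1.4159736633300781), (43.73482131958008, 86.67477416992188), 0.13824494183063507)
plane [-0.0003  0.0009  0.0066] ((11.054298400878906, -0.7000274658203125), (80.72066497802734, 138.79812622070312), 89.87894439697266)
tcp [ 0.5857 -0.1058  0.1478] shift in present axes [ 6.578  0.089 -0.609] in goal axes [ 6.578  0.102 -0.608] turn [-0.001   0.0001 -0.0025] F [-0.6  0.8 -2.4] t 21.65<stdin>:5: RuntimeWarning: Mean of empty slice.
  ret = ret.dtype.type(ret / rcount)
```

View pics/w8.png

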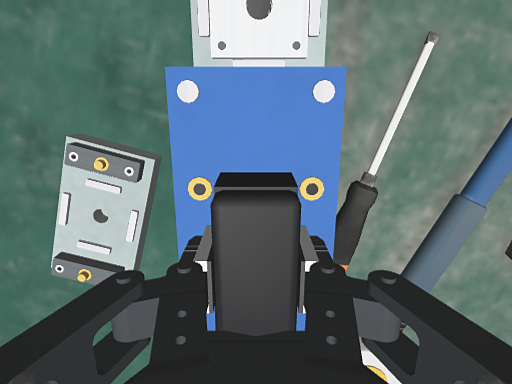

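The blank's hole with the pin's dark side is at the image's top edge, (259,5), and the pin's top is out of view. I'll go 28 mm nearer.

```bash
python3 -m crank '[[0.7,0.05,0,0,0,0],[0.7,0.05,0,0,0,0],[0,0,0,0,0,0],[0,0,0,0,0,0],[0,0,0,0,0,0]]'; python3 - <<'E'
from h import *
f=grab('wrist'); s=status.get_obs(); P=cloud(f); np.savez('w9.npz',**f,obs=s); save(f,'w9.png')
Rt=R.from_rotvec(s['orientation']).as_matrix(); t=s['tcp_pos']; Q=(P-t)@Rt; tool=lambda p:np.round((np.array(p)-t)@Rt,4)
m=(P[...,2]>.079)&(P[...,2]<.087)&(np.hypot(P[...,0]-.5497,P[...,1]-.0196)<.025)
v,u=np.nonzero(m); print(u.min(),u.max(),v.min(),v.max())
e=cv2.minAreaRect((Q[m][:,:2]*1000).astype(np.float32)); print('pin rect tool mm',e)
p=onz(f,u.mean(),v.mean(),.083); print('pin',m.sum(),p,tool(p))
w=(P[...,2]>.036)&(P[...,2]<.043)&(np.hypot(P[...,0]-.5497,P[...,1]-.0196)<.06); print('blank y',np.percentile(Q[w][:,1],[1,99]))
togo([.5503,.0209,.16],np.radians(16.5))
E
```

```text
clock: 22.15
tcp_pos: [0.5804, -0.0775, 0.1482]
orientation: [1.879, 2.517, -0.0]
contact_force: [-0.3, 0.3, -2.6]
grip_width: 0.0325
gripper_force: 100.0
241 265 24 51
pin rect tool mm ((102.19284057617188, -1.9923386573791504), (15.222800254821777, 14.624615669250488), 1.2567938566207886)
pin 565 [0.54977257 0.01923988 0.083     ] [ 0.1017 -0.002   0.0652]
blank y [-0.043905    0.04111003]
tcp [ 0.5805 -0.0777  0.1483] shift in present axes [ 5.156 -0.048 -0.59 ] in goal axes [ 5.156 -0.045 -0.587] turn [ 0.0003  0.0006 -0.0007] F [-0.8  1.2 -3.3] t 22.2
```

```bash
python3 -m crank '[[0.862,-0.01,0,0,0,0],[0.862,-0.01,0,0,0,0],[0.862,-0.01,0,0,0,0],[0.862,-0.01,0,0,0,0],[0.862,-0.01,0,0,0,0],[0.862,-0.01,0,0,0,0],[0,0,0.7,0,0,0],[0,0,0.7,0,0,0],[0,0,0.5,0,0,0],[0,0,0,0,0,0],[0,0,0,0,0,0],[0,0,0,0,0,0]]'; python3 - <<'E'
from h import *
z=np.load('w9.npz',allow_pickle=True); s0=z['obs'].item(); Rt=R.from_rotvec(s0['orientation']).as_matrix()
togo(s0['tcp_pos']+Rt@np.array([.1035,-.0012,.082]),np.radians(16.5))
E
```

```text
clock: 23.4
tcp_pos: [0.5503, 0.0209, 0.1104]
orientation: [1.881, 2.516, 0.0]
contact_force: [0.1, 0.1, -2.9]
grip_width: 0.0327
gripper_force: 100.0
tcp [0.5503 0.0209 0.1104] shift in present axes [ 0.016 -0.013  2.209] in goal axes [ 0.015 -0.012  2.209] turn [ 0.0008  0.0004 -0.0014] F [ 0.1  0.1 -2.9] t 23.4
```

```bash
python3 -m crank '[[0,0,0.3,0,0,0],[0,0,0.2,0,0,0],[0,0,0.2,0,0,0],[0,0,0.2,0,0,0],[0,0,0,0,0,0]]' && python3 - <<'E'
from h import *
z=np.load('w9.npz',allow_pickle=True); s0=z['obs'].item(); Rt=R.from_rotvec(s0['orientation']).as_matrix()
togo(s0['tcp_pos']+Rt@np.array([.1035,-.0012,.082]),np.radians(16.5)); print(status.get_obs()['moment'])
E
```

```text
clock: 23.9
tcp_pos: [0.5494, 0.0216, 0.0914]
orientation: [-1.879, -2.516, 0.001]
contact_force: [0.1, 0.0, -3.1]
grip_width: 0.0324
gripper_force: 100.0
tcp [0.5494 0.0216 0.0914] shift in present axes [-0.029  0.025  1.261] in goal axes [-0.029  0.023  1.261] turn [-0.0015 -0.0002 -0.0001] F [ 0.1  0.  -3.1] t 23.9
[0.06227134 0.01850132 0.01149771]
```

```bash
python3 -m crank '[[0,0,0.2,0,0,0],[0,0,0.2,0,0,0],[0,0,0.2,0,0,0],[0,0,0.2,0,0,0],[0,0,0,0,0,0]]' && python3 -m crank '[[0,0,0.1,0,0,0],[0,0,0.1,0,0,0],[0,0,0.1,0,0,0],[0,0,0,0,0,0]]'
```

```text
clock: 24.4
tcp_pos: [0.5494, 0.0215, 0.0754]
orientation: [-1.879, -2.516, 0.001]
contact_force: [-0.3, 0.5, -3.6]
grip_width: 0.0329
gripper_force: 100.0
clock: 24.8
tcp_pos: [0.55, 0.0215, 0.0703]
orientation: [1.88, 2.517, 0.0]
contact_force: [-1.7, -0.3, 2.8]
grip_width: 0.0328
gripper_force: 100.5
```

```bash
python3 -m crank '[[0,0,0.1,0,0,0],[0,0,0.1,0,0,0],[0,0,0,0,0,0]]' && python3 -m crank '[[0,0,0.05,0,0,0],[0,0,0,0,0,0],[0,0,0,0,0,0]]'
```

```text
clock: 25.1
tcp_pos: [0.5499, 0.0215, 0.0667]
orientation: [-1.88, -2.517, -0.001]
contact_force: [-4.7, 0.1, 10.5]
grip_width: 0.0328
gripper_force: 101.5
clock: 25.4
tcp_pos: [0.55, 0.0216, 0.0667]
orientation: [-1.88, -2.516, -0.002]
contact_force: [-8.6, 1.0, 22.3]
grip_width: 0.0325
gripper_force: 103.1
```

```bash
python3 - <<'E'
from h import *
print({k:np.round(v,3) for k,v in status.get_obs().items() if k in('moment','contact_force','tcp_pos')})
for n in ('wrist','top','scene'):
    f=grab(n); P=cloud(f); hsv=cv2.cvtColor(f['image'],cv2.COLOR_RGB2HSV); H,S=[hsv[...,i].astype(int) for i in range(2)]
    m=(H>95)&(H<130)&(S>80)&(abs(P[...,2]-.06)<.012)&(np.hypot(P[...,0]-.55,P[...,1]-.02)<.12)
    q=P[m]; a=np.radians(16.5); d=q[:,:2]-[.5497,.0196]; l=np.c_[d@[np.cos(a),np.sin(a)],d@[-np.sin(a),np.cos(a)]]
    if len(q)>30: print(n,m.sum(),'plane',np.round(np.linalg.lstsq(np.c_[l,np.ones(len(l))],q[:,2],rcond=None)[0],4),'ext',np.round(np.percentile(l,[.5,99.5],axis=0),4).tolist(),cv2.minAreaRect((q[:,:2]*1000).astype(np.float32)))
    if n=='scene': cv2.imwrite('pics/s9.png',cv2.resize(cv2.cvtColor(f['image'],cv2.COLOR_RGB2BGR)[120:280,150:370],None,fx=3.4,fy=3.4))
E
```

```text
{'tcp_pos': array([0.55 , 0.022, 0.067]), 'contact_force': array([-8.624,  1.011, 22.253]), 'moment': array([-0.128,  1.822, -0.015])}
wrist 21903 plane [-0.0002  0.      0.0603] ext [[-0.0395, -0.0507], [0.0399, 0.0821]] ((546.0983276367188, 32.43632507324219), (80.40023803710938, 137.89703369140625), 16.504688262939453)
top 363 plane [0.0069 0.0001 0.06  ] ext [[-0.0394, -0.0818], [0.0384, -0.0257]] ((565.1986694335938, -31.64208984375), (80.28034973144531, 57.612701416015625), 14.761703491210938)
scene 765 plane [0.0278 0.0001 0.0593] ext [[-0.0421, -0.0834], [0.0415, 0.0815]] ((549.4248046875, 19.42303466796875), (87.61801147460938, 168.00296020507812), 15.90687084197998)
```

View pics/s9.png

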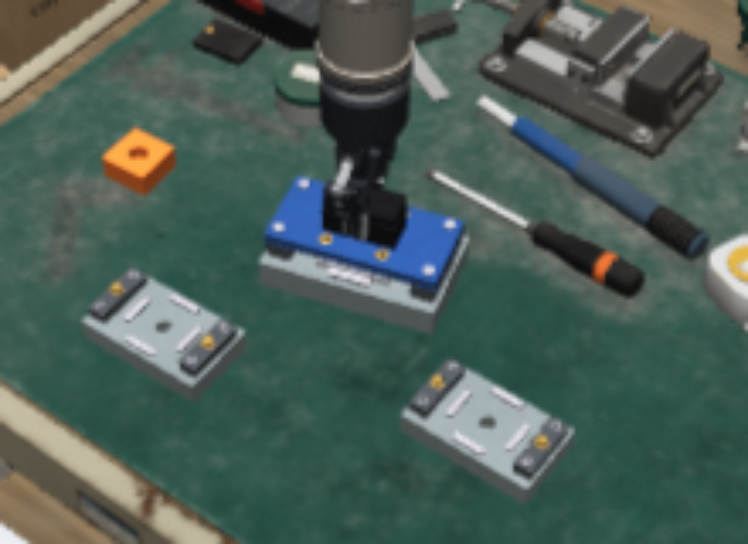

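The cover sits level on both rails, at about (365,235) in the crop. Its plate top is at 60 mm, so it is fully home, pressed with a steady 22 N and still gripped.

```bash
python3 -m crank '[[0,0,0,0,0,0],[0,0,0,0,0,0],[0,0,0,0,0,0]]' && python3 -c "
from bench import r
print(r.hand_in())"
```

```text
clock: 25.85
tcp_pos: [0.55, 0.0215, 0.0667]
orientation: [-1.88, -2.516, -0.002]
contact_force: [-7.1, -0.0, 22.5]
grip_width: 0.0327
gripper_force: 103.1
the job is handed in; nothing more can be done
None
```

The job is handed in: the pin is in the fixture through the blank, and the cover is over it, flat on the rails, still gripped and pressed with about 22 N at 25.9 s.

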